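# Open the wax jar in its well and hold the lid above it

### The job

Open the jar of comb wax: stand it, lid on, in the square well of the beech block so that the block braces it, then unscrew its tight lid (anticlockwise from above) until the threads let go, stop turning and lift it straight up. Finish still holding the lid level over the jar's mouth, only one to three centimetres clear of it, with the jar left fully down in its well. Leave the harmonicas, the glass paperweight and the lamp with its switch alone.

Things in the scene. Friction and masses are not known exactly. Their poses are not given: they have to be found in the camera images.
- jar: Loose square jar of pale milky glass, holding wax, about 0.26 kg, on the shelf in front of the block at the start, lid screwed tight. Body 56 x 56 mm, 46 mm high, sides along its x and y (four-fold alike), foot bevelled to 50 mm over its lowest 5 mm; above it a round shoulder and round neck 43 mm across. 74 mm tall with its lid on. Origin: centre of the underside, z up.
- jar_mouth (a point): Centre of the jar's rim, 70 mm above its underside on the neck's axis, axes as the jar's. A sprung rubber sealing ring on the rim pushes the lid up with about 20 N, so the lid is tight: about 0.5 N m to turn until it comes free (grip it firmly), far more than the jar resists when it stands loose on the shelf.
- lid: Loose round brass screw lid, 56 mm across, 18 mm tall, straight ribbed side, 95 g, open below. Origin: centre of its lower edge, z up. Screwed on, its lower edge is about 56 mm and its top 74 mm above the jar's underside; beside it there is free room down to 46 mm, where the square body begins. Its lower edge clears the rim after 14 mm of lift. Screwed on, its x axis lies along the jar's.
- lid_top (a point): Centre of the lid's top, 18 mm above its lower edge. Thread: three lugs under three short ridges on the neck. Turned anticlockwise (from above, relative to the jar) the lid rises 1.9 mm per rad, is free after about 57 degrees and stays free to about 103, where the lugs meet the next ridges. Free, it lifts straight off; engaged, it takes the jar along.
- block: Beech block screwed to the shelf, 84 mm (x) by 296 mm (y) by 34 mm tall. Origin: centre of the underside, z up. From above: a square well near its -y end at (0, -110) mm, and five slots at y = -10, 22, 54, 86, 118 mm, each holding a harmonica upright. A small silver clip-on tuner is fixed to its +y end, reaching 26 mm above its top.
- well (a point): Centre of the floor of the square well, 12 mm above the shelf and 22 mm below the block's top; axes as the block's. The well is 60 x 60 mm, so the 56 mm jar fits with 2 mm play on each side in any of its four quarter turns, and cannot turn in it by more than about 5 degrees.
- harmonica1: Loose harmonica, 27 x 20 x 102 mm, on end in the slot nearest the well; top 114 mm above the shelf. Origin: centre of its lower end. Leave it.
- harmonica2: Second harmonica, same size and origin. Leave it.
- harmonica3: Third harmonica, same size and origin. Leave it.
- harmonica4: Fourth harmonica, same size and origin. Leave it.
- harmonica5: Fifth harmonica, farthest from the well, same size and origin. Leave it.
- paperweight: Loose green glass paperweight, domed, 68 mm across, 42 mm tall. Origin: centre of the underside. Leave it.
- lamp: Small lamp fixed to the shelf: black plastic base 110 mm across and 28 mm tall, white globe 88 mm across above it, 128 mm tall in all. Origin: centre of the underside.
- lamp_switch (a joint): Small steel toggle switch on the lamp base, on the robot's side: 0 rad = off (as it starts), 0.8 = on. Leave it.

How it is judged:
By the outcome, as a careful person would: the job done as asked, in the order asked, and still so for the second after the job is handed in, while the arm keeps its last pose, push and grip.
It also fails if it takes over 43 s, if anything falls off the work surface, if the arm or the gripper's body presses on something with over 40 N, if the wrist force passes 120 N, or if a joint passes its speed limit or range.

### The arm

A 6-joint arm with a two-finger parallel gripper is mounted at the origin on the work surface. World frame = base frame: x ahead of the robot, y to its left, z up, the work surface at z = 0. Lengths are in m, angles in rad, forces in N, time in s.
With the tool pointing down it reaches from about 0.4 to 0.825 m from the base axis. Payload 7 kg.
Tool frame: the origin (TCP) lies between the finger pads; the fingertips stand 11 mm ahead of it and the grasp point (between the pads) lies 8 mm behind it; x points along the fingers, z is the direction in which the jaws open and shut, and the axes are right-handed (so a half turn about x gives the same grasp; the last joint's range is limited). The gripper opens to 88 mm and grips with 3 to 60 N. Pads are 19 mm wide; open, the fingers measure 130 mm over their backs; the gripper's body (78 mm by 193 mm) begins 47 mm behind the grasp point.
Start: joints at [1.558, 0.359, 0.012, 0, -1.224, -0.288], TCP at [0.2, 0.645, 0.238] pointing down, gripper open.
Joint ranges: [-3.07, 3.07], [-1.43, 2.12], [-1.02, 1.25], [-3.03, 1.67], [-3.05, -0], [-3.03, 3.03]. Speed limits (rad/s): [2.39, 2.39, 3.01, 3.14, 3.14, 3.14].

### API

Orientations are given as [roll, pitch, yaw] about the fixed x, y, z axes, in that order (R = Rz(yaw) Ry(pitch) Rx(roll)).
In Python, from station import arm gives the robot as it stands.
- The arm moves only by the tool jog_arm, never from a script. Its argument "motion" is a list of rows, each an object of numbers: "dx", "dy", "dz": the shift along the tool's x, y, z in m; "twist": the turn about the tool's x in degrees. In form: [{"dx": .., "dy": .., "dz": .., "twist": ..}, ...]. A call has 1 to 20 rows; each row is the pose to reach, as a shift and turn from the pose commanded when the call began, along the tool's axes at that moment; what a row does not reach only later rows make up. A row lasts 1/12 s, in which the tool goes at most 41.7 mm and 7.16 degrees, less where a joint would pass 70% of its speed; a pose out of reach is approached as far as the arm can. A call with a gripper value outside its range is refused whole. "gripper" is the finger opening in m, from 0 to 0.0876, set as the call begins (left out, the last holds). The fingers move at their own pace and stop on an object; "newtons" is the grip in N (left out, the last holds). Time passes only in rows, so rows that repeat a pose let the fingers close. It gives the time, the measured TCP pose, the force and the opening at its end, in the units of the state.
- arm.get_state(): the state, without advancing time (a new reading comes with each control period).
- arm.grab_frame(name): name is "side" or "top"; returns the picture (384x512x3 uint8, red, green, blue); there is no depth.
- arm.camera_model(name): a dict with "camera_matrix" (3x3 intrinsics, pixels), "eye" and "attitude" of the camera in the world. Camera axes: x right, y down, z forward; pixel columns grow to the right and rows downward; lengths in m; the calibration is good to about 2 mm. A picture is of the moment at which its call begins. camera_model takes no time and is no camera call.
- arm.job_done(): hands the job in, once; it reports no verdict.
The state is a dict: "t": time; "q": joint angles; "qd": joint speeds; "joint_efforts": joint torques, N m; "eef_pos": TCP position; "ee_rot": TCP orientation; "force": force on the tool from outside, world axes, zero at the start; "moment": the same for the moment, N m; "width": finger opening in m.
Only numpy, scipy, OpenCV 4.12 (cv2) and the standard library are available. Lean on these libraries where they do the work, as an engineer would, in place of code of your own. Each camera call takes 0.05 s, during which the arm holds its last target.

## Working session

There is one attempt and no reset: what is moved stays moved. The work goes in short steps, Python scripts to look and compute and a tool call to move; the robot and the scene stay as the last step left them, time stands still between calls to the robot, and variables do not carry over. Pictures are saved under pics/ and viewed, and the job is handed in when it is done.

Besides the shell and the picture viewer there is one more tool, called after ">>>" by a JSON object that holds its "op" and its "data". jog_arm: Moves the arm, as the interface text tells. Its arguments: {"type":"object","properties":{"motion":{"type":"array"},"gripper":{"type":"number"},"newtons":{"type":"number"}},"required":["motion"]}

```bash
ls; mkdir -p pics; python3 - <<'E'
from station import arm
import cv2, numpy as np
print(arm.get_state())
for n in("side","top"):
    im=arm.grab_frame(n); cv2.imwrite(f"pics/{n}0.png",im[:,:,::-1]); print(n,arm.camera_model(n))
E
```

```text
pics
{'t': 0.0, 'q': array([ 1.55805423e+00,  3.59414397e-01,  1.10649887e-02, -3.07938823e-04,
       -1.22411856e+00, -2.88094555e-01]), 'qd': array([-0.00102162, -0.00012533,  0.00110437, -0.00121019, -0.00023105,
        0.00258931]), 'joint_efforts': array([ 9.52384798e-04, -5.82716453e+01,  2.93057477e+01,  6.99715421e+00,
        7.24798796e-03, -1.64380212e-04]), 'eef_pos': array([0.19991847, 0.64422468, 0.23661517]), 'ee_rot': array([ 0.11664666,  1.5690998 , -1.7550912 ]), 'force': array([ 0.11090926, -0.16840303,  0.29328232]), 'moment': array([-0.00480231,  0.02760735, -0.04071523]), 'width': 0.08734127317815137}
side {'camera_matrix': array([[414.93020133,   0.        , 251.91758488],
       [  0.        , 414.93020133, 185.81778045],
       [  0.        ,   0.        ,   1.        ]]), 'eye': array([0.51093808, 0.86937057, 0.7828756 ]), 'attitude': array([-2.36771755e+00, -2.89512137e-03, -3.09930278e+00])}
top {'camera_matrix': array([[476.21131285,   0.        , 257.23930176],
       [  0.        , 476.21131285, 190.7485423 ],
       [  0.        ,   0.        ,   1.        ]]), 'eye': array([0.39371332, 0.15278831, 1.0043386 ]), 'attitude': array([-2.97119807,  0.01099158, -1.55623742])}
```

View pics/side0.png

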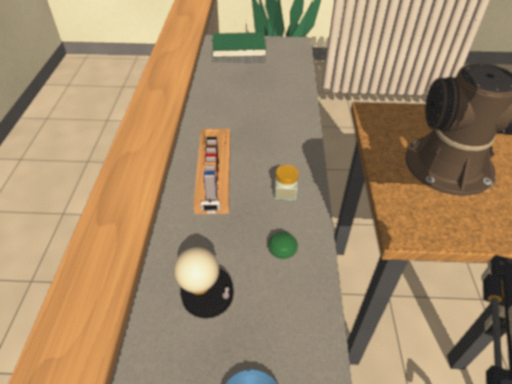

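View pics/top0.png

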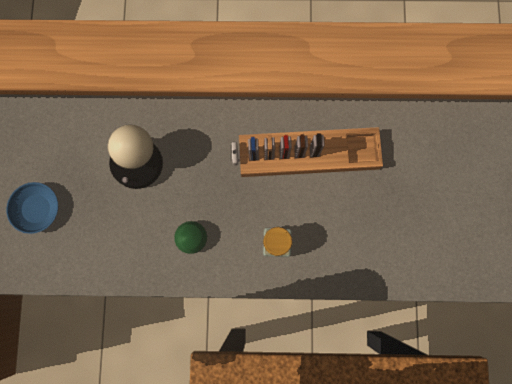

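```bash
cat > h.py <<'E'
import cv2, numpy as np
from station import arm
from scipy.spatial.transform import Rotation as Rn
def cam(n):
    m=arm.camera_model(n); return m["camera_matrix"],np.array(m["eye"]),Rn.from_euler("xyz",m["attitude"]).as_matrix()
def ray(n,px,z):
    K,e,R=cam(n); px=np.atleast_2d(px).astype(float)
    d=(R@np.linalg.inv(K)@np.c_[px,np.ones(len(px))].T).T
    return e+d*((z-e[2])/d[:,2])[:,None]
def proj(n,P):
    K,e,R=cam(n); c=(np.atleast_2d(P)-e)@R; p=c@K.T; return p[:,:2]/p[:,2:]
E
python3 - <<'E'
from h import *
for n,(x0,y0,x1,y1) in dict(top=(225,115,395,270),side=(185,115,315,225)).items():
    im=cv2.imread(f"pics/{n}0.png"); c=im[y0:y1,x0:x1]
    s=4 if n=="top" else 5
    cv2.imwrite(f"pics/{n}0c.png",cv2.resize(c,None,fx=s,fy=s,interpolation=cv2.INTER_CUBIC))
    hsv=cv2.cvtColor(im,cv2.COLOR_BGR2HSV)
    for p in ([(277,241),(360,160),(310,172),(310,180)] if n=="top" else [(287,174),(225,150),(286,190)]): print(n,p,hsv[p[1],p[0]])
E
```

```text
top (277, 241) [ 17 176 162]
top (360, 160) [ 13 149 185]
top (310, 172) [ 12 132  83]
top (310, 180) [ 17  57 120]
side (287, 174) [ 20 203 190]
side (225, 150) [ 14 146 211]
side (286, 190) [ 22  72 180]
```

```bash
python3 - <<'E'
from h import *
for n in("top","side"):
    im=cv2.imread(f"pics/{n}0.png"); hsv=cv2.cvtColor(im,cv2.COLOR_BGR2HSV)
    for nm,lo,hi,roi in [("lid",(12,150,100),(25,255,255),(255,215,300,265) if n=="top" else (270,160,305,205)),("block",(5,60,90),(18,255,255),(225,115,395,190) if n=="top" else (190,120,240,220))]:
        m=cv2.inRange(hsv,lo,hi); k=np.zeros_like(m); x0,y0,x1,y1=roi; k[y0:y1,x0:x1]=m[y0:y1,x0:x1]
        c=max(cv2.findContours(k,cv2.RETR_EXTERNAL,cv2.CHAIN_APPROX_NONE)[0],key=cv2.contourArea)
        print(n,nm,cv2.contourArea(c),cv2.boundingRect(c),cv2.minEnclosingCircle(c))
        if nm=="lid":
            print(ray(n,cv2.minEnclosingCircle(c)[0],.074))
        else:
            b=cv2.boxPoints(cv2.minAreaRect(c)); print(b,ray(n,b,.034))
            ap=cv2.approxPolyDP(c,5,True)[:,0]; print(ap.tolist(),ray(n,ap,.034))
E
```

```text
top lid 584.0 (264, 227, 28, 29) ((277.5, 241.05555725097656), 14.166876792907715)
[[0.45480012 0.12446809 0.074     ]]
top block 5649.0 (238, 115, 148, 64) ((312.5, 145.5), 78.65440368652344)
[[235.27057 127.97544]
 [384.9427  114.36887]
 [389.60663 165.67215]
 [239.93451 179.27872]] [[ 0.69473651  0.21434922  0.034     ]
 [ 0.72821468 -0.10243146  0.034     ]
 [ 0.61691983 -0.10867612  0.034     ]
 [ 0.58422647  0.20217973  0.034     ]]
[[385, 115], [378, 115], [377, 127], [239, 134], [240, 176], [382, 166], [378, 119]] [[ 0.7268197  -0.10250959  0.034     ]
 [ 0.72665969 -0.08771701  0.034     ]
 [ 0.70020769 -0.08486457  0.034     ]
 [ 0.68161706  0.20617317  0.034     ]
 [ 0.59117434  0.20218745  0.034     ]
 [ 0.61603082 -0.09287957  0.034     ]
 [ 0.71782409 -0.08746689  0.034     ]]
side lid 311.5 (276, 165, 22, 19) ((286.5, 173.5), 11.068072319030762)
[[0.45494682 0.13099148 0.074     ]]
side block 2979.0 (192, 127, 40, 89) ((212.5, 171.0), 46.99211883544922)
[[191.40735 214.81628]
 [194.97443 125.63898]
 [232.43448 127.13739]
 [228.8674  216.3147 ]] [[ 0.6783771   0.24019825  0.034     ]
 [ 0.71731175 -0.10135005  0.034     ]
 [ 0.60684575 -0.09928965  0.034     ]
 [ 0.58967089  0.24084706  0.034     ]]
[[200, 128], [193, 213], [228, 214], [231, 129]] [[ 0.70111404 -0.09085545  0.034     ]
 [ 0.67541938  0.23442534  0.034     ]
 [ 0.59229969  0.23381364  0.034     ]
 [ 0.610358   -0.09031668  0.034     ]]
```

View pics/top0c.png

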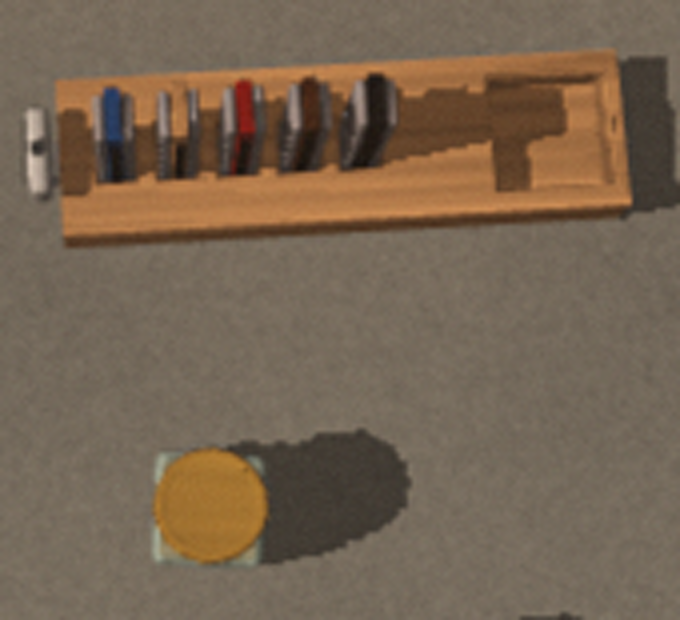

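View pics/side0c.png

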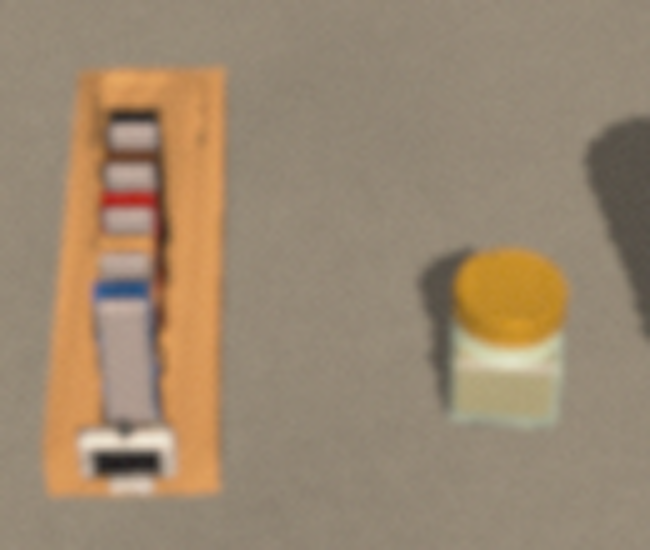

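```bash
python3 - <<'E'
from h import *
T=lambda c:[((u+.5)/4-.5+225,(v+.5)/4-.5+115) for u,v in c]
S=lambda c:[((u+.5)/5-.5+185,(v+.5)/5-.5+115) for u,v in c]
P=ray("top",T([(57,80),(615,50),(631,205),(65,236)]),.034); print(P.round(4),P.mean(0))
print("yaw",np.degrees(np.arctan2(-(P[0]-P[1])[0],(P[0]-P[1])[1])),np.degrees(np.arctan2(-(P[3]-P[2])[0],(P[3]-P[2])[1])),np.linalg.norm(P[0]-P[1]),np.linalg.norm(P[0]-P[3]))
P=ray("side",S([(82,68),(226,68),(220,493),(44,493)]),.034); print(P.round(4),P.mean(0))
print("yaw",np.degrees(np.arctan2(-(P[3]-P[0])[0],(P[3]-P[0])[1])),np.degrees(np.arctan2(-(P[2]-P[1])[0],(P[2]-P[1])[1])),np.linalg.norm(P[0]-P[3]),np.linalg.norm(P[2]-P[3]))
P=ray("top",T([(487,75),(608,72),(614,187),(494,193)]),.034); print("well",P.round(4),P.mean(0))
P=ray("top",T([(155,452),(152,562),(262,567),(266,455)]),.046); print("jar",P.round(4),P.mean(0))
print("lid side",ray("side",S([(455,292),(567,292),(511,249),(511,330)]),.074))
print("jar side",ray("side",S([(455,352),(563,360)]),.046), ray("side",S([(452,420),(558,427)]),.0))
print("lid top", ray("top",T([(154,506),(268,506),(211,448),(211,564)]),.074))
E
```

```text
[[ 0.6802  0.2064  0.034 ]
 [ 0.7    -0.0878  0.034 ]
 [ 0.6163 -0.0937  0.034 ]
 [ 0.5962  0.2005  0.034 ]] [0.64818956 0.05636573 0.034     ]
yaw 3.835008479444476 3.9030674475710456 0.2948187450806411 0.0842182850995043
[[ 0.6981 -0.09    0.034 ]
 [ 0.6141 -0.0939  0.034 ]
 [ 0.5911  0.2313  0.034 ]
 [ 0.6744  0.235   0.034 ]] [0.64442405 0.07057693 0.034     ]
yaw 4.168963377281536 4.056903688386941 0.3259143659690347 0.08338412493889413
well [[ 0.6855 -0.0201  0.034 ]
 [ 0.6879 -0.0837  0.034 ]
 [ 0.6258 -0.0851  0.034 ]
 [ 0.6219 -0.0227  0.034 ]] [ 0.65527129 -0.0529175   0.034     ]
jar [[0.4832 0.1523 0.046 ]
 [0.4282 0.1531 0.046 ]
 [0.4266 0.0982 0.046 ]
 [0.4825 0.0964 0.046 ]] [0.45511929 0.12499131 0.046     ]
lid side [[0.48175445 0.13043087 0.074     ]
 [0.42659908 0.12793066 0.074     ]
 [0.45366692 0.09792413 0.074     ]
 [0.45461566 0.15573582 0.074     ]]
jar side [[0.48049764 0.14433412 0.046     ]
 [0.42696663 0.1474801  0.046     ]] [[ 4.80015122e-01  1.47989624e-01 -1.11022302e-16]
 [ 4.25898726e-01  1.50413407e-01  0.00000000e+00]]
lid top [[0.45427821 0.15243762 0.074     ]
 [0.45504569 0.09700102 0.074     ]
 [0.48292871 0.12491919 0.074     ]
 [0.42668471 0.12450343 0.074     ]]
```

```bash
cat >> h.py <<'E'
def tool():
    s=arm.get_state(); R=Rn.from_euler("xyz",s["ee_rot"]).as_matrix()
    return s,s["eef_pos"],R
def st():
    s,p,R=tool(); print("t",s["t"],"p",p.round(4),"q",s["q"].round(3),"F",s["force"].round(1),"M",s["moment"].round(2),"w",round(s["width"],4)); print(R.round(4))
def to(P): 
    s,p,R=tool(); return (R.T@(np.array(P)-p)).round(4)
E
python3 -c "
from h import *
st(); print(to([.4545,.125,.15]))"
```

```text
t 0.1 p [0.1999 0.6443 0.2367] q [ 1.558  0.359  0.011 -0.    -1.224 -0.288] F [ 0.1 -0.6 -0.5] M [ 0.02  0.03 -0.  ] w 0.0875
[[-3.000e-04  9.551e-01 -2.964e-01]
 [-1.500e-03 -2.964e-01 -9.551e-01]
 [-1.000e+00  2.000e-04  1.500e-03]]
[0.0874 0.397  0.4204]
```

>>> {"op": "jog_arm", "data": {"motion": [{"dx":0.02,"dy":0.04,"dz":0.042},{"dx":0.04,"dy":0.08,"dz":0.084},{"dx":0.06,"dy":0.12,"dz":0.126},{"dx":0.08,"dy":0.16,"dz":0.168},{"dx":0.087,"dy":0.2,"dz":0.21},{"dx":0.087,"dy":0.24,"dz":0.252},{"dx":0.087,"dy":0.28,"dz":0.294},{"dx":0.087,"dy":0.32,"dz":0.336},{"dx":0.087,"dy":0.36,"dz":0.378},{"dx":0.087,"dy":0.397,"dz":0.42},{"dx":0.087,"dy":0.397,"dz":0.42},{"dx":0.087,"dy":0.397,"dz":0.42},{"dx":0.087,"dy":0.397,"dz":0.42},{"dx":0.087,"dy":0.397,"dz":0.42},{"dx":0.087,"dy":0.397,"dz":0.42},{"dx":0.087,"dy":0.397,"dz":0.42}], "gripper": 0.0876}}

```text
invalid input
```

```bash
python3 -c "
from h import *
st(); print(to([.4545,.125,.061]))
for n in('side','top'):
    im=arm.grab_frame(n); cv2.imwrite(f'pics/{n}1.png',im[:,:,::-1])
"
```

```text
t 0.1 p [0.1999 0.6443 0.2367] q [ 1.558  0.359  0.011 -0.    -1.224 -0.288] F [ 0.1 -0.6 -0.5] M [ 0.02  0.03 -0.  ] w 0.0875
[[-3.000e-04  9.551e-01 -2.964e-01]
 [-1.500e-03 -2.964e-01 -9.551e-01]
 [-1.000e+00  2.000e-04  1.500e-03]]
[0.1764 0.397  0.4202]
```

View pics/side1.png

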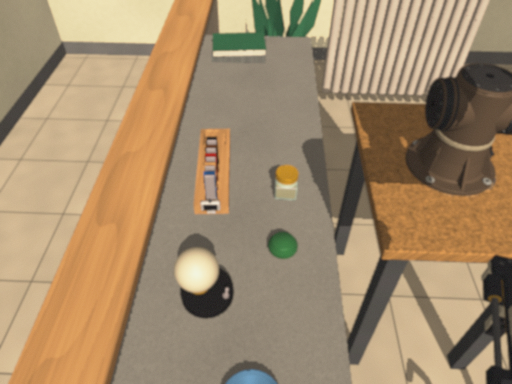

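>>> {"op": "jog_arm", "data": {"motion": [{"dx":0.02,"dy":0.04,"dz":0.042,"twist":0},{"dx":0.04,"dy":0.08,"dz":0.084,"twist":0},{"dx":0.06,"dy":0.12,"dz":0.126,"twist":0},{"dx":0.08,"dy":0.16,"dz":0.168,"twist":0},{"dx":0.087,"dy":0.2,"dz":0.21,"twist":0},{"dx":0.087,"dy":0.24,"dz":0.252,"twist":0},{"dx":0.087,"dy":0.28,"dz":0.294,"twist":0},{"dx":0.087,"dy":0.32,"dz":0.336,"twist":0},{"dx":0.087,"dy":0.36,"dz":0.378,"twist":0},{"dx":0.087,"dy":0.397,"dz":0.42,"twist":0},{"dx":0.087,"dy":0.397,"dz":0.42,"twist":0},{"dx":0.087,"dy":0.397,"dz":0.42,"twist":0},{"dx":0.087,"dy":0.397,"dz":0.42,"twist":0},{"dx":0.087,"dy":0.397,"dz":0.42,"twist":0},{"dx":0.087,"dy":0.397,"dz":0.42,"twist":0},{"dx":0.087,"dy":0.397,"dz":0.42,"twist":0},{"dx":0.087,"dy":0.397,"dz":0.42,"twist":0},{"dx":0.087,"dy":0.397,"dz":0.42,"twist":0}], "gripper": 0.0876}}

```text
t: 1.7
eef_pos: [0.4546, 0.1265, 0.1506]
ee_rot: [2.798, 1.571, 0.927]
force: [0.4, 0.1, 0.0]
width: 0.0879
```

```bash
python3 -c "
from h import *
st(); print(to([.4545,.125,.061]))
for n in('side','top'):
    im=arm.grab_frame(n); cv2.imwrite(f'pics/{n}2.png',im[:,:,::-1])
"
```

```text
t 1.7 p [0.4546 0.1265 0.1506] q [ 0.69   0.102 -0.545 -0.    -0.923  0.58 ] F [0.4 0.1 0. ] M [ 0.04  0.01 -0.  ] w 0.0879
[[ 2.000e-04  9.552e-01 -2.959e-01]
 [ 2.000e-04 -2.959e-01 -9.552e-01]
 [-1.000e+00  1.000e-04 -3.000e-04]]
[0.0896 0.0003 0.0015]
```

View pics/side2.png

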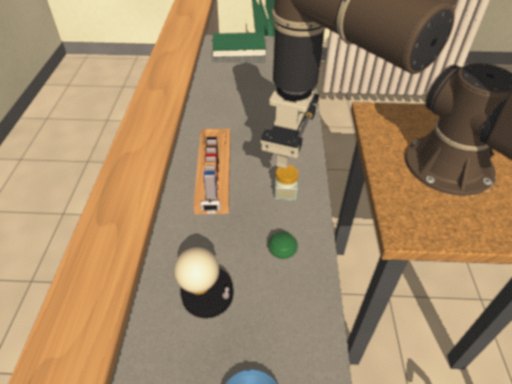

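View pics/top2.png

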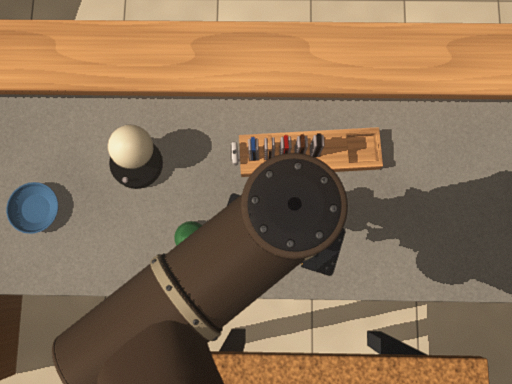

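>>> {"op": "jog_arm", "data": {"motion": [{"dx":0.02,"dy":0,"dz":0.001,"twist":0},{"dx":0.04,"dy":0,"dz":0.001,"twist":0},{"dx":0.06,"dy":0,"dz":0.001,"twist":0},{"dx":0.075,"dy":0,"dz":0.001,"twist":0},{"dx":0.085,"dy":0,"dz":0.001,"twist":0},{"dx":0.089,"dy":0,"dz":0.001,"twist":0},{"dx":0.089,"dy":0,"dz":0.001,"twist":0},{"dx":0.089,"dy":0,"dz":0.001,"twist":0},{"dx":0.089,"dy":0,"dz":0.001,"twist":0}]}}

```text
t: 2.55
eef_pos: [0.4548, 0.1257, 0.0623]
ee_rot: [2.452, 1.569, 0.581]
force: [0.4, -0.2, 0.0]
width: 0.0873
```

>>> {"op": "jog_arm", "data": {"motion": [{"dx":0,"dy":0,"dz":0,"twist":0},{"dx":0,"dy":0,"dz":0,"twist":0},{"dx":0,"dy":0,"dz":0,"twist":0},{"dx":0,"dy":0,"dz":0,"twist":0},{"dx":0,"dy":0,"dz":0,"twist":0},{"dx":0,"dy":0,"dz":0,"twist":0},{"dx":0,"dy":0,"dz":0,"twist":0},{"dx":0,"dy":0,"dz":0,"twist":0}], "gripper": 0.05, "newtons": 10}}

```text
t: 3.22
eef_pos: [0.455, 0.1254, 0.0618]
ee_rot: [2.527, 1.57, 0.655]
force: [0.3, 2.0, 2.5]
width: 0.056
```

```bash
python3 -c "
from h import *
st(); im=arm.grab_frame('side'); cv2.imwrite('pics/side3.png',cv2.resize(im[110:230,230:350,::-1],None,fx=5,fy=5,interpolation=2))
"
```

```text
t 3.2167 p [0.455  0.1254 0.0618] q [ 0.688  0.225 -0.652  0.    -0.693  0.583] F [0.3 2.  2.5] M [ 0.88 -0.11  0.  ] w 0.056
[[ 1.000e-03  9.552e-01 -2.961e-01]
 [ 8.000e-04 -2.961e-01 -9.552e-01]
 [-1.000e+00  7.000e-04 -1.100e-03]]
```

View pics/side3.png

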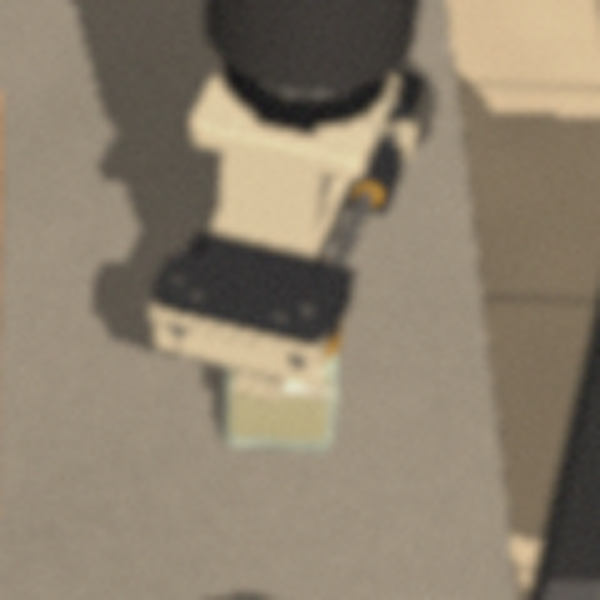

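>>> {"op": "jog_arm", "data": {"motion": [{"dx":0,"dy":0,"dz":0,"twist":0},{"dx":0,"dy":0,"dz":0,"twist":0},{"dx":0,"dy":0,"dz":0,"twist":0},{"dx":0,"dy":0,"dz":0,"twist":0},{"dx":0,"dy":0,"dz":0,"twist":7},{"dx":0,"dy":0,"dz":0,"twist":14},{"dx":0,"dy":0,"dz":0,"twist":21},{"dx":0,"dy":0,"dz":0,"twist":28},{"dx":0,"dy":0,"dz":0,"twist":35},{"dx":0,"dy":0,"dz":0,"twist":42},{"dx":0,"dy":0,"dz":0,"twist":49},{"dx":0,"dy":0,"dz":0,"twist":56},{"dx":0,"dy":0,"dz":0,"twist":63},{"dx":0,"dy":0,"dz":0,"twist":70},{"dx":0,"dy":0,"dz":0,"twist":77},{"dx":0,"dy":0,"dz":0,"twist":84},{"dx":0,"dy":0,"dz":0,"twist":90},{"dx":0,"dy":0,"dz":0,"twist":90},{"dx":0,"dy":0,"dz":0,"twist":90},{"dx":0,"dy":0,"dz":0,"twist":90}], "gripper": 0.0876}}

```text
t: 4.93
eef_pos: [0.4543, 0.1248, 0.0615]
ee_rot: [1.051, 1.57, -2.388]
force: [0.8, -0.3, 0.1]
width: 0.0879
```

>>> {"op": "jog_arm", "data": {"motion": [{"dx":0,"dy":0,"dz":0,"twist":0},{"dx":0,"dy":0,"dz":0,"twist":0},{"dx":0,"dy":0,"dz":0,"twist":0},{"dx":0,"dy":0,"dz":0,"twist":0},{"dx":0,"dy":0,"dz":0,"twist":0},{"dx":0,"dy":0,"dz":0,"twist":0},{"dx":0,"dy":0,"dz":0,"twist":0},{"dx":0,"dy":0,"dz":0,"twist":0}], "gripper": 0.05, "newtons": 10}}

```text
t: 5.6
eef_pos: [0.4543, 0.125, 0.0615]
ee_rot: [0.368, 1.571, -3.075]
force: [-1.8, 1.5, 1.3]
width: 0.0558
```

```bash
python3 -c "
from h import *
st(); im=arm.grab_frame('side'); cv2.imwrite('pics/side4.png',cv2.resize(im[110:230,230:350,::-1],None,fx=5,fy=5,interpolation=2))
"
```

```text
t 5.6 p [0.4543 0.125  0.0615] q [ 0.688  0.225 -0.653 -0.    -0.693 -0.988] F [-1.8  1.5  1.3] M [ 0.48  0.56 -0.03] w 0.0558
[[-3.000e-04 -2.962e-01 -9.551e-01]
 [-0.000e+00 -9.551e-01  2.962e-01]
 [-1.000e+00  1.000e-04  2.000e-04]]
```

View pics/side4.png

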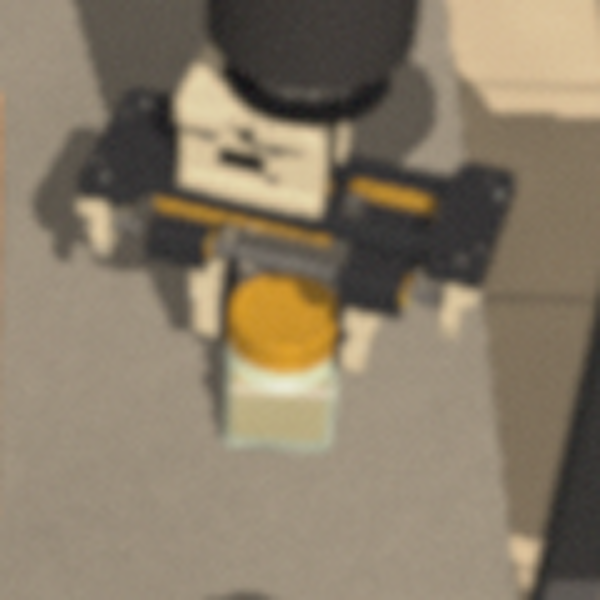

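```bash
python3 - <<'E'
from h import *
S=lambda c:[((u+.5)/5-.5+230,(v+.5)/5-.5+110) for u,v in c]
for z,c in((.0,[(227,440),(333,448)]),(.046,[(229,380),(335,388)])):
    P=ray("side",S(c),z); d=P[0]-P[1]; print(P,np.degrees(np.arctan2(d[1],d[0])))
print(to([.455,-.053,.122]),to([.655,-.053,.122]))
E
```

```text
[[4.80027066e-01 1.44501813e-01 1.11022302e-16]
 [4.25809362e-01 1.47637225e-01 0.00000000e+00]] -3.309730388841087
[[0.48098919 0.1464471  0.046     ]
 [0.42852184 0.14962581 0.046     ]] -3.4670052556933526
[-0.0604  0.1697 -0.0534] [-0.0605  0.1105 -0.2444]
```

>>> {"op": "jog_arm", "data": {"motion": [{"dx":0,"dy":0,"dz":0,"twist":0},{"dx":0,"dy":0,"dz":0,"twist":0},{"dx":0,"dy":0,"dz":0,"twist":0},{"dx":0,"dy":0,"dz":0,"twist":0},{"dx":-0.005,"dy":0,"dz":0,"twist":0},{"dx":-0.015,"dy":0,"dz":0,"twist":0},{"dx":-0.03,"dy":0,"dz":0,"twist":0},{"dx":-0.045,"dy":0,"dz":0,"twist":0},{"dx":-0.055,"dy":0,"dz":0,"twist":0},{"dx":-0.06,"dy":0,"dz":0,"twist":0},{"dx":-0.06,"dy":0,"dz":0,"twist":0}], "gripper": 0.05, "newtons": 60}}

```text
t: 6.57
eef_pos: [0.4549, 0.1252, 0.1225]
ee_rot: [-2.243, 1.569, 0.598]
force: [0.9, 0.4, -4.4]
width: 0.0547
```

>>> {"op": "jog_arm", "data": {"motion": [{"dx":0,"dy":0.01,"dz":-0.003,"twist":0},{"dx":0,"dy":0.035,"dz":-0.011,"twist":0},{"dx":0,"dy":0.065,"dz":-0.02,"twist":0},{"dx":0,"dy":0.095,"dz":-0.03,"twist":0},{"dx":0,"dy":0.125,"dz":-0.039,"twist":0},{"dx":0,"dy":0.155,"dz":-0.048,"twist":-1},{"dx":0,"dy":0.17,"dz":-0.055,"twist":-3},{"dx":0,"dy":0.166,"dz":-0.068,"twist":-5},{"dx":0,"dy":0.157,"dz":-0.096,"twist":-6.5},{"dx":0,"dy":0.147,"dz":-0.127,"twist":-6.5},{"dx":0,"dy":0.138,"dz":-0.157,"twist":-6.5},{"dx":0,"dy":0.129,"dz":-0.187,"twist":-6.5},{"dx":0,"dy":0.12,"dz":-0.215,"twist":-6.5},{"dx":0,"dy":0.114,"dz":-0.235,"twist":-6.5},{"dx":0,"dy":0.111,"dz":-0.244,"twist":-6.5},{"dx":0,"dy":0.111,"dz":-0.244,"twist":-6.5},{"dx":0,"dy":0.111,"dz":-0.244,"twist":-6.5},{"dx":0,"dy":0.111,"dz":-0.244,"twist":-6.5},{"dx":0,"dy":0.111,"dz":-0.244,"twist":-6.5},{"dx":0,"dy":0.111,"dz":-0.244,"twist":-6.5}]}}

```text
t: 8.23
eef_pos: [0.6538, -0.0534, 0.1219]
ee_rot: [-2.103, 1.571, 0.851]
force: [-0.7, 0.3, -3.0]
width: 0.0547
```

```bash
python3 -c "
from h import *
st(); im=arm.grab_frame('side'); cv2.imwrite('pics/side5.png',cv2.resize(im[60:220,170:290,::-1],None,fx=5,fy=5,interpolation=2)[:600+200])
im=im[75:190,180:300,::-1]; cv2.imwrite('pics/side5.png',cv2.resize(im,None,fx=5,fy=5,interpolation=2))
print(to([.6548,-.0535,.1]))
"
```

```text
t 8.2333 p [ 0.6538 -0.0534  0.1219] q [ 0.215  0.417 -0.179 -0.    -0.975 -0.402] F [-0.7  0.3 -3. ] M [ 0.04 -0.07  0.1 ] w 0.0547
[[ 1.000e-04 -1.861e-01 -9.825e-01]
 [ 1.000e-04 -9.825e-01  1.861e-01]
 [-1.000e+00 -1.000e-04 -1.000e-04]]
[ 0.022   0.     -0.0008]
```

View pics/side5.png

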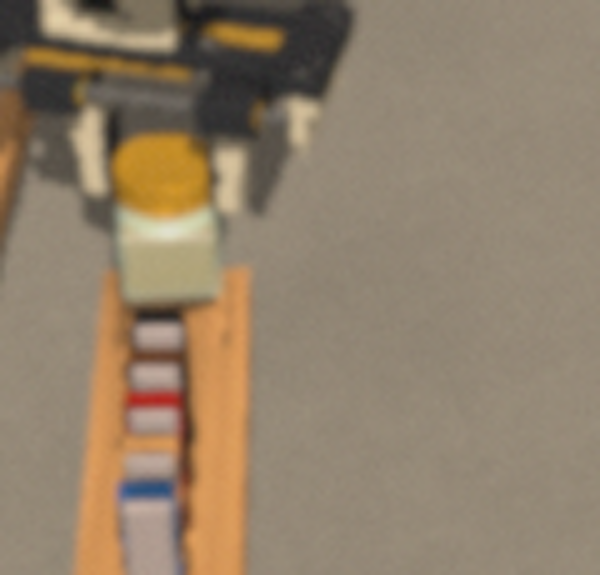

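```bash
python3 - <<'E'
from h import *
S=lambda c:[((u+.5)/5-.5+180,(v+.5)/5-.5+75) for u,v in c]
for z,c in((.0605,[(124,305),(214,299)]),(.1065,[(117,243),(217,238)])):
    P=ray("side",S(c),z); d=P[0]-P[1]; print(P,P.mean(0),np.degrees(np.arctan2(d[1],d[0])),np.linalg.norm(d))
P=ray("side",S([(112,175),(209,175),(160,131),(160,209)]),.1345);print(P)
P=ray("side",S([(107,267),(249,267)]),.034);print(P,P.mean(0)); d=P[0]-P[1];print(np.degrees(np.arctan2(d[1],d[0])))
E
```

```text
[[ 0.677865   -0.02365906  0.0605    ]
 [ 0.62875052 -0.03118882  0.0605    ]] [ 0.65330776 -0.02742394  0.0605    ] 8.716167071033814 0.0496883300034712
[[ 0.67739003 -0.01892007  0.1065    ]
 [ 0.62442414 -0.02576461  0.1065    ]] [ 0.65090708 -0.02234234  0.1065    ] 7.36327073587228 0.05340630510679933
[[ 0.68054902 -0.04110514  0.1345    ]
 [ 0.62899425 -0.04349828  0.1345    ]
 [ 0.65954788 -0.08307008  0.1345    ]
 [ 0.65171017 -0.01216015  0.1345    ]]
[[ 0.69819919 -0.09098972  0.034     ]
 [ 0.61539009 -0.09480428  0.034     ]] [ 0.65679464 -0.092897    0.034     ]
2.6374385324174945
```

```bash
python3 - <<'E'
from h import *
im=cv2.imread("pics/side5.png"); 
c=im[220:320,90:250]; cv2.imwrite("pics/side5z.png",cv2.resize(c,None,fx=5,fy=5,interpolation=2))
im=cv2.imread("pics/side4.png"); c=im[360:460,200:360]; cv2.imwrite("pics/side4z.png",cv2.resize(c,None,fx=5,fy=5,interpolation=2))
E
```

```text
(no output)
```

View pics/side5z.png

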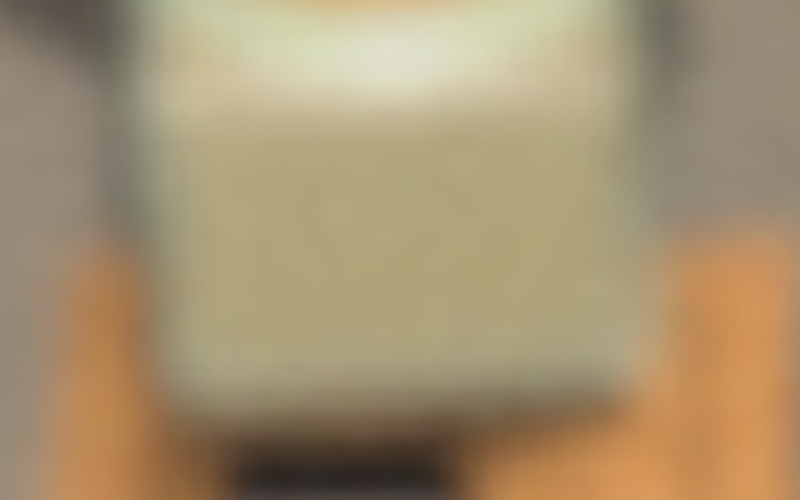

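View pics/side4z.png

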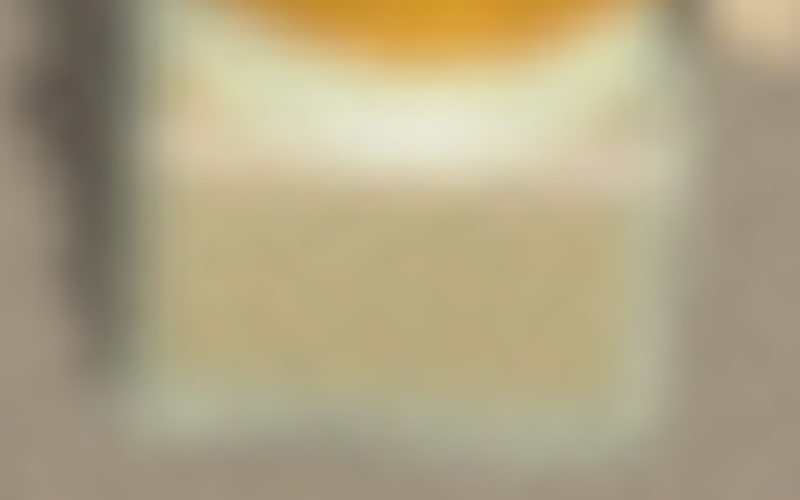

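```bash
python3 - <<'E'
from h import *
def slope(cx,cy,z,yaw):
    a=np.radians(yaw); R=np.array([[np.cos(a),-np.sin(a)],[np.sin(a),np.cos(a)]])
    P=[np.r_[np.array([cx,cy])+R@np.array([s*.025,.028]),z] for s in(1,-1)]
    p=proj("side",P); d=p[1]-p[0]; return round(d[1]/d[0],3)
for y in(-5,-3,-1): print(y,slope(.4545,.125,.0,y),slope(.4545,.125,.04,y))
for y in(1,3,5,7,9): print(y,slope(.6538,-.0534,.0605,y),slope(.6538,-.0534,.1,y))
# subpixel bottom edges
for f,x0,x1,yr in(("side4",245,315,(405,470)),("side5",140,200,(270,325))):
    g=cv2.GaussianBlur(cv2.imread(f"pics/{f}.png"),(0,0),3).astype(float); 
    hs=g[:,:,0]/(g[:,:,2]+1)  # blue/red ratio
    for nm,a in(("b/r",hs),("val",g.sum(2))):
        d=np.abs(np.gradient(a,axis=0))[yr[0]:yr[1],x0:x1]; r=d.argmax(0)+yr[0]; x=np.arange(x0,x1); k=np.polyfit(x,r,1); res=r-np.polyval(k,x); ok=abs(res)<2*res.std()+.5; print(f,nm,np.polyfit(x[ok],r[ok],1),res.std())
E
```

```text
-5 0.098 0.095
-3 0.072 0.07
-1 0.046 0.045
1 0.018 0.018
3 -0.004 -0.004
5 -0.026 -0.025
7 -0.048 -0.046
9 -0.07 -0.068
side4 b/r [7.39902222e-02 4.17559692e+02] 1.1272113805014707
side4 val [1.22897316e-01 4.13624861e+02] 1.4547574650616284
side5 b/r [-2.67237779e-01  3.56359646e+02] 4.120853014094013
side5 val [ -0.5285357  403.72013522] 6.567635608475956
```

>>> {"op": "jog_arm", "data": {"motion": [{"dx":0.007,"dy":0,"dz":0,"twist":0},{"dx":0.014,"dy":0,"dz":0,"twist":0},{"dx":0.02,"dy":0,"dz":0,"twist":0},{"dx":0.023,"dy":0,"dz":0,"twist":0},{"dx":0.025,"dy":0,"dz":0,"twist":0},{"dx":0.027,"dy":0,"dz":0,"twist":0},{"dx":0.029,"dy":0,"dz":0,"twist":0},{"dx":0.03,"dy":0,"dz":0,"twist":0},{"dx":0.03,"dy":0,"dz":0,"twist":0}]}}

```text
t: 9.03
eef_pos: [0.6546, -0.0534, 0.0914]
ee_rot: [0.305, 1.571, -3.024]
force: [1.0, -0.2, -4.3]
width: 0.055
```

```bash
python3 -c "
from h import *
st(); im=arm.grab_frame('side'); im=im[75:190,180:300,::-1]; cv2.imwrite('pics/side6.png',cv2.resize(im,None,fx=5,fy=5,interpolation=2))
"
```

```text
t 9.0333 p [ 0.6546 -0.0534  0.0914] q [ 0.215  0.448 -0.207 -0.    -0.916 -0.402] F [ 1.  -0.2 -4.3] M [ 0.07 -0.06  0.02] w 0.055
[[-2.000e-04 -1.863e-01 -9.825e-01]
 [-0.000e+00 -9.825e-01  1.863e-01]
 [-1.000e+00  1.000e-04  2.000e-04]]
```

View pics/side6.png

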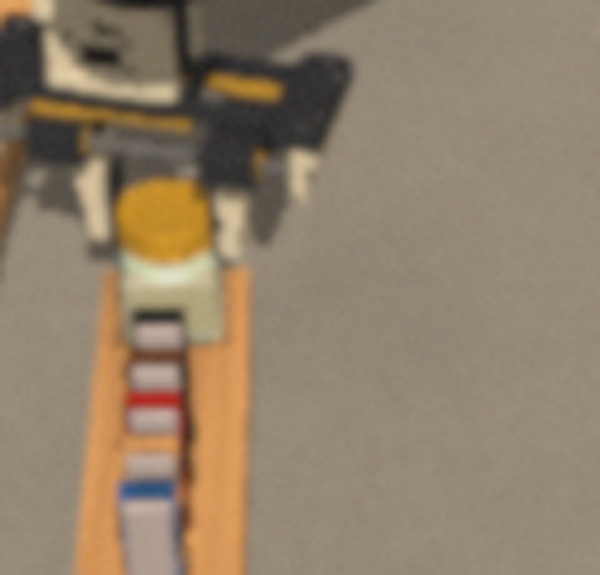

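>>> {"op": "jog_arm", "data": {"motion": [{"dx":0.001,"dy":0,"dz":0,"twist":0},{"dx":0.002,"dy":0,"dz":0,"twist":0},{"dx":0.003,"dy":0,"dz":0,"twist":0},{"dx":0.004,"dy":0,"dz":0,"twist":0},{"dx":0.005,"dy":0,"dz":0,"twist":0},{"dx":0.006,"dy":0,"dz":0,"twist":0},{"dx":0.007,"dy":0,"dz":0,"twist":0},{"dx":0.008,"dy":0,"dz":0,"twist":0}]}}

```text
t: 9.75
eef_pos: [0.6546, -0.0534, 0.0834]
ee_rot: [0.248, 1.571, -3.081]
force: [-0.6, -0.9, -3.4]
width: 0.0548
```

>>> {"op": "jog_arm", "data": {"motion": [{"dx":0.0015,"dy":0,"dz":0,"twist":0},{"dx":0.003,"dy":0,"dz":0,"twist":0},{"dx":0.0045,"dy":0,"dz":0,"twist":0},{"dx":0.006,"dy":0,"dz":0,"twist":0},{"dx":0.007,"dy":0,"dz":0,"twist":0},{"dx":0.008,"dy":0,"dz":0,"twist":0},{"dx":0.009,"dy":0,"dz":0,"twist":0},{"dx":0.0095,"dy":0,"dz":0,"twist":0},{"dx":0.0095,"dy":0,"dz":0,"twist":0}]}}

```text
t: 10.5
eef_pos: [0.6545, -0.0534, 0.0739]
ee_rot: [0.368, 1.571, -2.961]
force: [-0.0, -0.3, -4.1]
width: 0.0553
```

>>> {"op": "jog_arm", "data": {"motion": [{"dx":0.0005,"dy":0,"dz":0,"twist":0},{"dx":0.001,"dy":0,"dz":0,"twist":0},{"dx":0.001,"dy":0,"dz":0,"twist":0}]}}

```text
t: 10.75
eef_pos: [0.6547, -0.0534, 0.0736]
ee_rot: [3.093, 1.57, -0.235]
force: [-2.0, 0.3, 0.0]
width: 0.0548
```

>>> {"op": "jog_arm", "data": {"motion": [{"dx":0.0005,"dy":0,"dz":0,"twist":0},{"dx":0.001,"dy":0,"dz":0,"twist":0},{"dx":0.001,"dy":0,"dz":0,"twist":0}]}}

```text
t: 11.0
eef_pos: [0.6549, -0.0534, 0.0733]
ee_rot: [3.128, 1.57, -0.201]
force: [-4.5, 0.7, 6.3]
width: 0.0551
```

```bash
python3 -c "
from h import *
st(); im=arm.grab_frame('side'); im=im[75:190,180:300,::-1]; cv2.imwrite('pics/side7.png',cv2.resize(im,None,fx=5,fy=5,interpolation=2))
"
```

```text
t 11.0 p [ 0.6549 -0.0534  0.0733] q [ 0.215  0.467 -0.224  0.001 -0.878 -0.402] F [-4.5  0.7  6.3] M [0.32 1.43 0.03] w 0.0551
[[ 1.000e-03 -1.859e-01 -9.826e-01]
 [-2.000e-04 -9.826e-01  1.859e-01]
 [-1.000e+00  0.000e+00 -1.000e-03]]
```

View pics/side7.png

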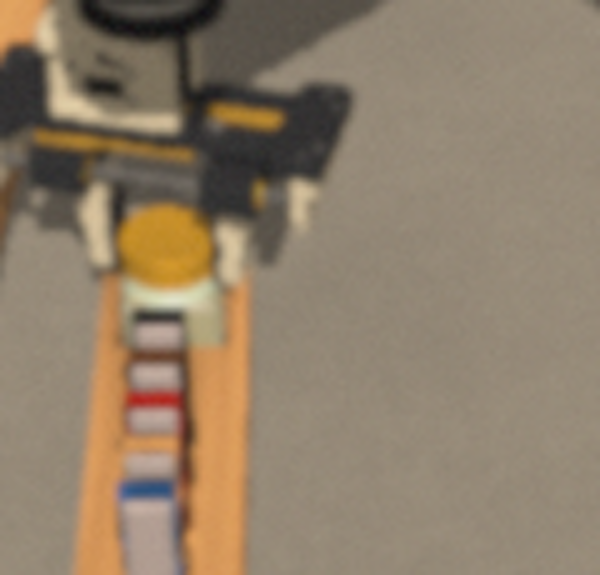

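>>> {"op": "jog_arm", "data": {"motion": [{"dx":0,"dy":0,"dz":0,"twist":-4},{"dx":-0.0002,"dy":0,"dz":0,"twist":-8},{"dx":-0.0004,"dy":0,"dz":0,"twist":-12},{"dx":-0.0005,"dy":0,"dz":0,"twist":-16},{"dx":-0.0007,"dy":0,"dz":0,"twist":-20},{"dx":-0.0008,"dy":0,"dz":0,"twist":-24},{"dx":-0.001,"dy":0,"dz":0,"twist":-28},{"dx":-0.001,"dy":0,"dz":0,"twist":-30}]}}

```text
t: 11.72
eef_pos: [0.6562, -0.0525, 0.0744]
ee_rot: [3.064, 1.567, 0.263]
force: [-0.2, 4.2, 2.9]
width: 0.0549
```

```bash
python3 -c "
from h import *
st(); im=arm.grab_frame('side'); im=im[75:190,180:300,::-1]; cv2.imwrite('pics/side8.png',cv2.resize(im,None,fx=5,fy=5,interpolation=2))
"
```

```text
t 11.7167 p [ 0.6562 -0.0525  0.0744] q [ 0.216  0.466 -0.223 -0.    -0.878  0.125] F [-0.2  4.2  2.9] M [ 1.62  0.16 -0.2 ] w 0.0549
[[ 3.600e-03  3.339e-01 -9.426e-01]
 [ 1.000e-03 -9.426e-01 -3.339e-01]
 [-1.000e+00  3.000e-04 -3.700e-03]]
```

View pics/side8.png

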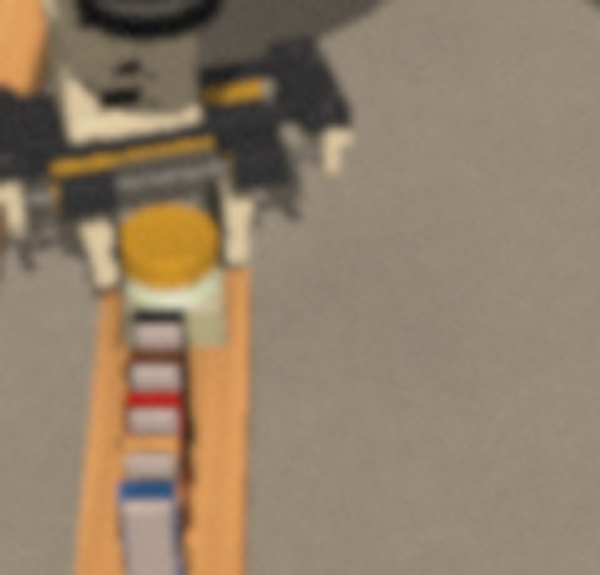

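>>> {"op": "jog_arm", "data": {"motion": [{"dx":-0.0002,"dy":0,"dz":0,"twist":-4},{"dx":-0.0003,"dy":0,"dz":0,"twist":-8},{"dx":-0.0004,"dy":0,"dz":0,"twist":-12},{"dx":-0.0005,"dy":0,"dz":0,"twist":-16}]}}

```text
t: 12.1
eef_pos: [0.6561, -0.0524, 0.0748]
ee_rot: [2.819, 1.567, 0.296]
force: [-0.2, 3.9, 3.5]
width: 0.0547
```

```bash
python3 -c "
from h import *
st()"
```

```text
t 12.1 p [ 0.6561 -0.0524  0.0748] q [ 0.216  0.466 -0.222 -0.    -0.879  0.402] F [-0.2  3.9  3.5] M [ 1.7   0.02 -0.25] w 0.0547
[[ 0.0035  0.5794 -0.815 ]
 [ 0.0011 -0.815  -0.5794]
 [-1.      0.0012 -0.0035]]
```

>>> {"op": "jog_arm", "data": {"motion": [{"dx":-0.0001,"dy":0,"dz":0,"twist":-4},{"dx":-0.0003,"dy":0,"dz":0,"twist":-8},{"dx":-0.0004,"dy":0,"dz":0,"twist":-12},{"dx":-0.0005,"dy":0,"dz":0,"twist":-16},{"dx":-0.0007,"dy":0,"dz":0,"twist":-20},{"dx":-0.0008,"dy":0,"dz":0,"twist":-24},{"dx":-0.001,"dy":0,"dz":0,"twist":-28},{"dx":-0.0011,"dy":0,"dz":0,"twist":-32},{"dx":-0.0012,"dy":0,"dz":0,"twist":-36},{"dx":-0.0012,"dy":0,"dz":0,"twist":-36},{"dx":-0.0012,"dy":0,"dz":0,"twist":-36}]}}

```text
t: 13.02
eef_pos: [0.6555, -0.053, 0.0753]
ee_rot: [2.097, 1.569, 0.196]
force: [1.9, 3.5, 2.4]
width: 0.055
```

```bash
python3 -c "
from h import *
st(); im=arm.grab_frame('side'); im=im[75:190,180:300,::-1]; cv2.imwrite('pics/side9.png',cv2.resize(im,None,fx=5,fy=5,interpolation=2))
"
```

```text
t 13.0167 p [ 0.6555 -0.053   0.0753] q [ 0.215  0.465 -0.222  0.    -0.882  1.026] F [1.9 3.5 2.4] M [ 1.13 -0.42  0.03] w 0.055
[[ 1.900e-03  9.462e-01 -3.235e-01]
 [ 4.000e-04 -3.235e-01 -9.462e-01]
 [-1.000e+00  1.700e-03 -1.000e-03]]
```

View pics/side9.png

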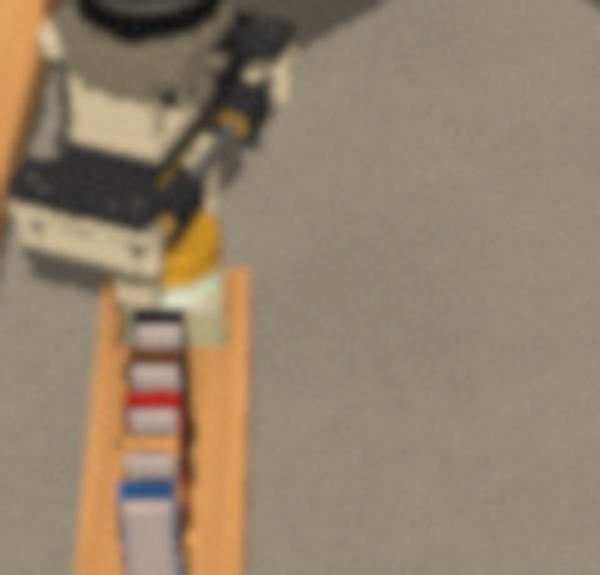

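>>> {"op": "jog_arm", "data": {"motion": [{"dx":-0.001,"dy":0,"dz":0,"twist":0},{"dx":-0.002,"dy":0,"dz":0,"twist":0},{"dx":-0.003,"dy":0,"dz":0,"twist":0},{"dx":-0.004,"dy":0,"dz":0,"twist":0},{"dx":-0.005,"dy":0,"dz":0,"twist":0},{"dx":-0.005,"dy":0,"dz":0,"twist":0}]}}

```text
t: 13.57
eef_pos: [0.6545, -0.0536, 0.0798]
ee_rot: [-0.61, 1.571, -2.508]
force: [-0.4, 1.6, -0.7]
width: 0.0548
```

```bash
python3 -c "
from h import *
st(); im=arm.grab_frame('side'); im=im[75:190,180:300,::-1]; cv2.imwrite('pics/side10.png',cv2.resize(im,None,fx=5,fy=5,interpolation=2))
"
```

```text
t 13.5667 p [ 0.6545 -0.0536  0.0798] q [ 0.215  0.46  -0.218  0.    -0.893  1.029] F [-0.4  1.6 -0.7] M [ 0.42 -0.22 -0.03] w 0.0548
[[-2.000e-04  9.469e-01 -3.215e-01]
 [-2.000e-04 -3.215e-01 -9.469e-01]
 [-1.000e+00 -2.000e-04  2.000e-04]]
```

View pics/side10.png

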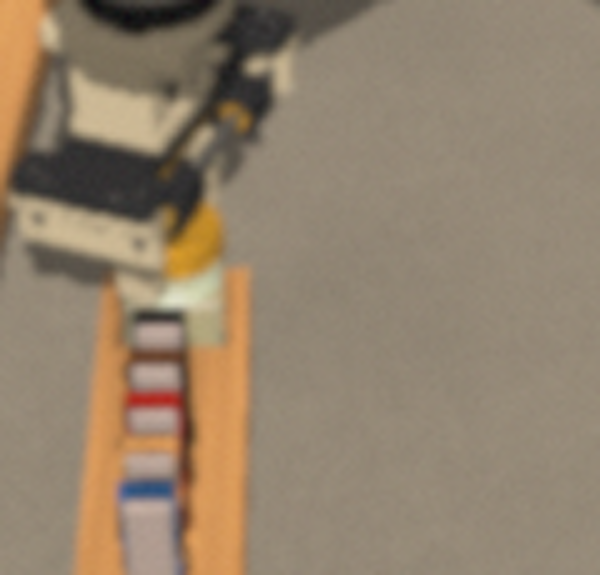

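>>> {"op": "jog_arm", "data": {"motion": [{"dx":-0.001,"dy":0,"dz":0,"twist":0},{"dx":-0.003,"dy":0,"dz":0,"twist":0},{"dx":-0.005,"dy":0,"dz":0,"twist":0},{"dx":-0.0075,"dy":0,"dz":0,"twist":0},{"dx":-0.01,"dy":0,"dz":0,"twist":0},{"dx":-0.0125,"dy":0,"dz":0,"twist":0},{"dx":-0.015,"dy":0,"dz":0,"twist":0},{"dx":-0.0175,"dy":0,"dz":0,"twist":0},{"dx":-0.02,"dy":0,"dz":0,"twist":0},{"dx":-0.0225,"dy":0,"dz":0,"twist":0},{"dx":-0.025,"dy":0,"dz":0,"twist":0},{"dx":-0.0265,"dy":0,"dz":0,"twist":0},{"dx":-0.027,"dy":0,"dz":0,"twist":0},{"dx":-0.027,"dy":0,"dz":0,"twist":0},{"dx":-0.027,"dy":0,"dz":0,"twist":0}]}}

```text
t: 14.87
eef_pos: [0.6545, -0.0534, 0.1067]
ee_rot: [-1.185, 1.571, -3.082]
force: [0.2, 0.1, -2.3]
width: 0.0551
```

```bash
python3 -c "
from h import *
st(); im=arm.grab_frame('side'); cv2.imwrite('pics/side11f.png',im[:,:,::-1]); im=im[75:190,180:300,::-1]; cv2.imwrite('pics/side11.png',cv2.resize(im,None,fx=5,fy=5,interpolation=2))
"
```

```text
t 14.8667 p [ 0.6545 -0.0534  0.1067] q [ 0.215  0.433 -0.193 -0.    -0.946  1.029] F [ 0.2  0.1 -2.3] M [-0.05 -0.05 -0.02] w 0.0551
[[-2.000e-04  9.470e-01 -3.212e-01]
 [-0.000e+00 -3.212e-01 -9.470e-01]
 [-1.000e+00 -2.000e-04  1.000e-04]]
```

View pics/side11.png

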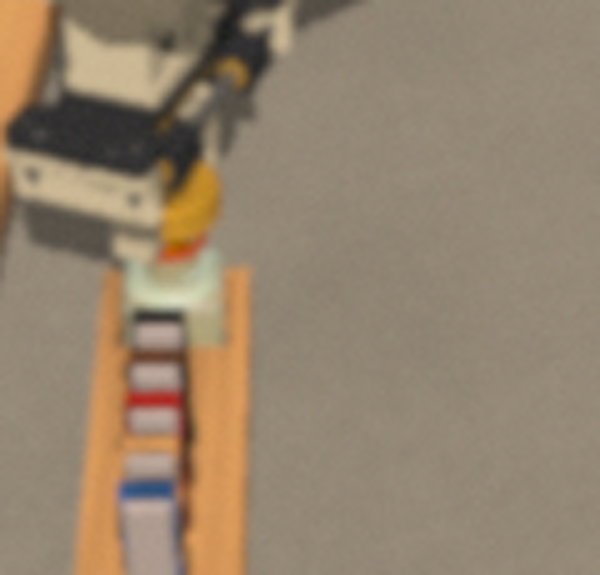

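View pics/side11f.png

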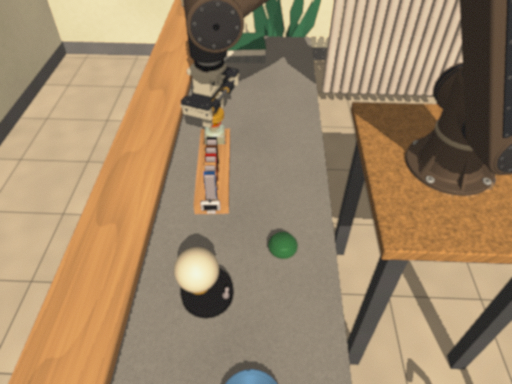

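```bash
python3 -c "
from h import *
st(); print(arm.job_done())"
```

```text
t 14.9167 p [ 0.6545 -0.0534  0.1066] q [ 0.215  0.433 -0.193 -0.    -0.946  1.029] F [ 0.3  0.9 -1.9] M [ 0.   -0.03  0.01] w 0.0553
[[-3.000e-04  9.470e-01 -3.212e-01]
 [-0.000e+00 -3.212e-01 -9.470e-01]
 [-1.000e+00 -3.000e-04  1.000e-04]]
the job is handed in; nothing more can be done
None
```

The jar is open and the job is handed in at 14.9 s; it reports no verdict. I gripped the jar by its lid, set it in the well and turned the lid 82° anticlockwise. The turning moment was then about zero. I stopped turning and lifted the lid straight up about 33 mm.

**Final checks**
- **Lid:** it is still held at 60 N with a 55 mm opening. The tool points straight down, so the lid should be level. By the tool height it is about 2 cm above the rim.
- **Jar:** the side picture shows the red sealing ring bare, and the jar's lower corner is in the same pixel place as when it was seated.
- **Other things:** the harmonicas, paperweight and lamp look undisturbed in that picture. I did not check the switch separately.

**Where readings disagreed**
- **Camera positions:** the two cameras disagreed by 1–3 mm on where the jar and well were. I aimed between the two, and the jar went in without side force.
- **Jar angle:** my angle readings for the jar above the well ranged from about 3.5° to 8.7°, against about 4° for the block.
- **Turning moment:** it read only about 0.2–0.25 N m while unscrewing, below the stated 0.5.
- **Lifted weight:** at the end the arm read about −2 N, when the lid alone should give about −0.9 N. I put this down to sensor noise, since the picture shows the jar stayed in its well.

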